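# Kit the finished coils into the tray

### The arm

A 6-joint arm with a two-finger parallel gripper is mounted at the origin on the work surface. World frame = base frame: x ahead of the robot, y to its left, z up, the work surface at z = 0. Lengths are in m, angles in rad, forces in N, time in s.
With the tool pointing down it reaches from about 0.275 to 0.875 m from the base axis. Payload 12.5 kg.
Tool frame: the origin (TCP) lies on the centre line of the jaws, within the pads' length; the fingertips stand r.finger_overhang ahead of it and the grasp point (between the pads) lies 3 mm ahead of it (r.finger_overhang is the distance from the TCP to the fingertips, in m); z points along the fingers, y is the line along which they close (so a half turn about z gives the same grasp; the last joint's range is limited). The gripper opens to 85 mm and grips with 20 to 120 N. Pads are 22 mm wide; open, the fingers measure 114 mm over their backs; the gripper's body (76 mm by 85 mm) begins 54 mm behind the grasp point. The pads swing forward as they close: fully open they stand 13 mm farther back than shut.
Start: joints at [1.129, 0.351, 1.652, -0, 1.139, -0.085], TCP at [0.192, 0.515, 0.253] pointing down, gripper open.
Joint ranges: [-2.75, 2.75], [-0.79, 2.1], [0.01, 2.65], [-1.57, 4.71], [0.07, 3.14], [-2.87, 2.87]. Speed limits (rad/s): [2.22, 2.22, 2.79, 3.14, 3.14, 3.14].

### API

Orientations are given as a unit quaternion [x, y, z, w].
In Python, from cell import r, optics gives the robot as it stands. The module is installed in compiled form; this text tells all that it offers. Calls block until the motion is done:
- r.move_to(position, orientation): joint-space move of the TCP to a pose.
- r.move_linear(position, rot=None, vel=0.15): straight line of the TCP; rot=None keeps the orientation; vel is the mean speed in m/s.
- r.set_joints(angles): joint-space move.
- r.set_gripper(opening, squeeze=None): opening from 0.0 (shut) to 1.0 (fully open); squeeze is the grip in N (None keeps the last); returns when the fingers have stopped.
- r.sleep(seconds).
- r.inverse_kinematics(position, orientation): joint angles nearest the present ones, or None.
- optics.get_image(name): name is "side" or "top"; returns a dict with "pixels" (384x512x3 uint8, red, green, blue), "depth" (384x512 float32, m along the optical axis (not along the pixel's ray), 0 where there is no reading), "fx", "fy", "cx", "cy" (pixels), "D" ([k1, k2, p1, p2, k3] as OpenCV has them; the pictures are not rectified), "camera_from_world" (4x4, takes a point from world to camera coordinates). Camera axes: x right, y down, z forward; pixel columns grow to the right and rows downward; lengths in m; the calibration is good to about 2 mm. A picture is of the moment at which its call begins.
A pose or a line that the arm cannot do raises r.PlanningError and nothing moves.
- r.hand_in(): hands the job in; it is judged then, once.
Readings, each from a call of its own:
- r.current_t(): time.
- r.current_q(): joint angles.
- r.current_qvel(): joint speeds.
- r.current_effort(): joint torques, N m.
- r.current_tool_pos(): TCP position.
- r.current_ee_rot(): TCP orientation.
- r.current_contact_force(): force on the tool from outside, world axes, zero at the start.
- r.current_torque(): the same for the moment, N m.
- r.current_opening(): opening from 0.0 (shut) to 1.0 (fully open).
- r.current_finger_force(): force on a finger pad.
Only numpy, scipy, OpenCV 4.12 (cv2) and the standard library are available. Lean on these libraries where they do the work, as an engineer would, in place of code of your own. Each camera call takes 0.05 s, during which the arm holds its last target. There are 200 camera calls.

### The job

Gather the four finished copper coils (round, square, oblong and ring) from the bench into the yellow tray, each standing upright and flat on the plate in the middle of the nest that matches its shape; the ring goes over the nest with the post. Leave the two bare formers without a top flange where they are.

Things in the scene. Friction and masses are not known exactly. Their poses are not given: they have to be found in the camera images.
- round_coil: Finished round coil standing upright, diameter 48 mm, 46 mm tall, pale plastic flanges (6 mm thick) at top and bottom and copper wire wound between them, nearly flush (2 mm inside the flange edge); a dark hole in the middle of the top. Origin: centre of the underside; z up. 
- square_coil: Finished square coil standing upright, 42 x 42 mm, 46 mm tall, pale plastic flanges (6 mm thick) at top and bottom and copper wire wound between them, nearly flush (2 mm inside the flange edge); a dark hole in the middle of the top. Origin: centre of the underside; z up. x and y along its sides.
- oblong_coil: Finished oblong coil standing upright, 62 (x) x 30 (y) mm, 46 mm tall, pale plastic flanges (6 mm thick) at top and bottom and copper wire wound between them, nearly flush (2 mm inside the flange edge); a dark hole in the middle of the top. Origin: centre of the underside; z up. x along its long side.
- ring_coil: Finished ring coil: plain copper ring lying flat, outside diameter 56 mm, bore 30 mm right through, 28 mm tall. Origin: centre of the underside; z up. 
- round_nest: Nest of the round coil: a round white rim, inside diameter 64 mm, 4 mm thick, 8 mm high above the plate; on a grey plate 96 x 96 x 4 mm, one of four lying 2 x 2, centres 106 mm apart, in a fixed yellow tray (230 x 230 mm, walls 30 mm high). Coil rests 4 mm above the origin: centre of plate underside, x and y along its edges, z up.
- square_nest: Nest of the square coil: a square white rim, inside 58 x 58 mm, 4 mm thick, 8 mm high above the plate; on a grey plate 96 x 96 x 4 mm, one of four lying 2 x 2, centres 106 mm apart, in a fixed yellow tray (230 x 230 mm, walls 30 mm high). Coil rests 4 mm above the origin: centre of plate underside, x and y along its edges, z up.
- oblong_nest: Nest of the oblong coil: an oblong white rim, inside 78 (x) x 46 (y) mm, 4 mm thick, 8 mm high above the plate; on a grey plate 96 x 96 x 4 mm, one of four lying 2 x 2, centres 106 mm apart, in a fixed yellow tray (230 x 230 mm, walls 30 mm high). Coil rests 4 mm above the origin: centre of plate underside, x and y along its edges, z up.
- ring_nest: Nest of the ring coil: no rim, only a white centre post, diameter 14 mm, 12 mm high above the plate, which goes into the ring's bore; on a grey plate 96 x 96 x 4 mm, one of four lying 2 x 2, centres 106 mm apart, in a fixed yellow tray (230 x 230 mm, walls 30 mm high). Coil rests 4 mm above the origin: centre of plate underside, x and y along its edges, z up.
- round_former: Look-alike, a round bare spoiled coil former: only a bottom flange, no copper and no top flange, a bare core standing up to 46 mm. Stays where it is. Flange diameter 48 mm, 6 mm thick; core diameter 24 mm. Origin: centre of the underside; z up. 
- square_former: Look-alike, a square bare spoiled coil former: only a bottom flange, no copper and no top flange, a bare core standing up to 46 mm. Stays where it is. Flange 42 x 42 mm, 6 mm thick; core 22 x 22 mm. Origin: centre of the underside; z up. 

How it is judged:
By the outcome, as a careful person would: the job done as asked, in the order asked, and still so for the second after the job is handed in, with the robot touching nothing.
It also fails if it takes over 120 s, if anything falls off the work surface, if the arm or the gripper's body presses on something with over 40 N, if the wrist force passes 120 N, or if a joint passes its speed limit or range.

## Working session

There is one attempt and no reset: what is moved stays moved. The work goes in short steps, each a Python script; the robot and the scene stay as the last script left them, time stands still between calls to the robot, and variables do not carry over. Pictures are saved under pics/ and viewed, at most 14 in all, crops included, and the job is handed in when it is done.

```bash
mkdir -p pics; python3 - <<'E'
from cell import r, optics
import cv2, numpy as np, pickle
for n in ("top","side"):
    im=optics.get_image(n); pickle.dump(im,open(f"{n}0.pkl","wb"))
    cv2.imwrite(f"pics/{n}0.png",cv2.resize(im["pixels"][...,::-1],(800,600),interpolation=cv2.INTER_CUBIC))
    T=np.linalg.inv(im["camera_from_world"]); print(n,T.round(3).tolist(),im["fx"],im["cx"],im["cy"],im["D"])
print(r.finger_overhang,r.current_ee_rot(),r.current_t())
E
```

```text
top [[0.012, -0.996, 0.086, 0.422], [-1.0, -0.012, -0.006, 0.007], [0.007, -0.086, -0.996, 1.196], [0.0, 0.0, 0.0, 1.0]] 434.9813098929768 257.48235023570584 188.51581358352277 [-0.07882827  0.          0.          0.          0.        ]
side [[0.977, -0.167, 0.134, 0.384], [-0.214, -0.726, 0.654, -0.755], [-0.012, -0.667, -0.745, 0.942], [0.0, 0.0, 0.0, 1.0]] 458.9746501452137 261.9035358034365 188.5917046744395 [-0.04456521  0.          0.          0.          0.        ]
0.022 [ 1.77453399e-01  9.84129060e-01 -5.14507989e-04 -1.36588571e-04] 0.1
```

View pics/top0.png

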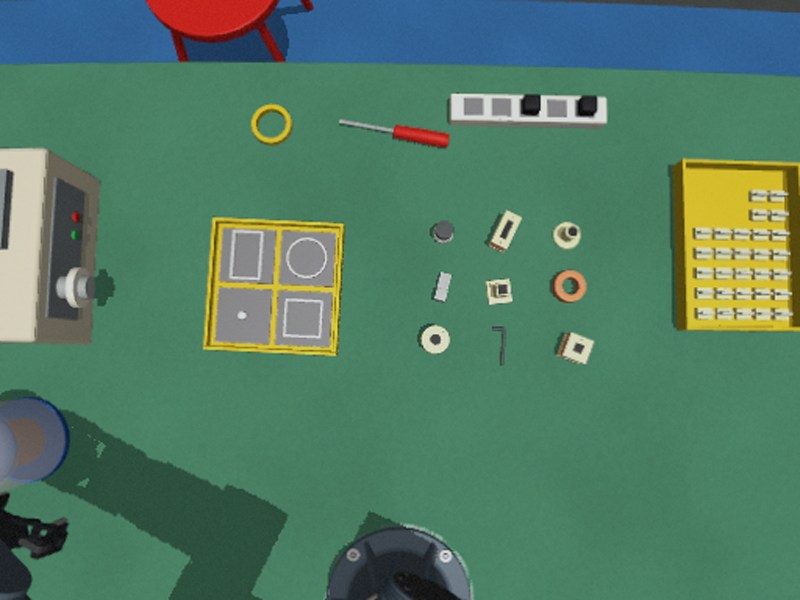

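View pics/side0.png

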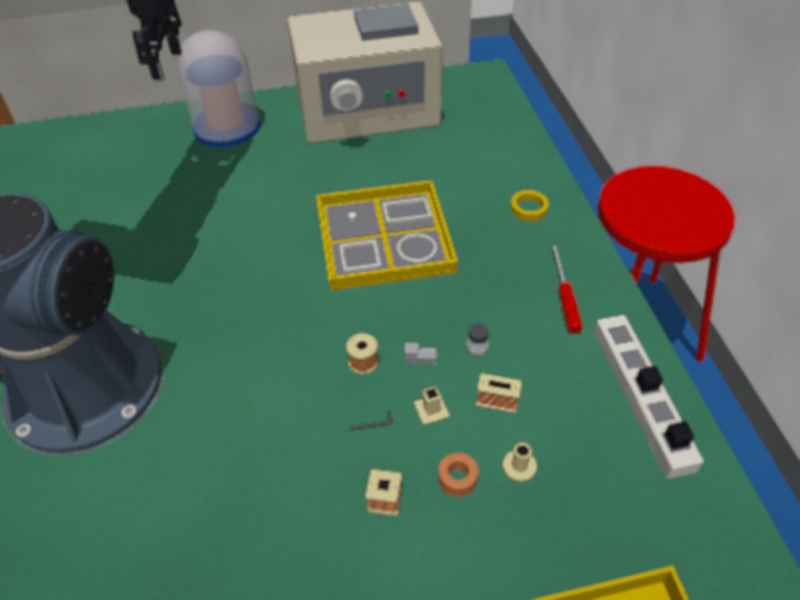

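The top picture (800x600 scale) shows these objects:

| Group | Item | Pixel |
|---|---|---|
| Coil | round | (435,339) |
| Coil | oblong | (504,231) |
| Coil | ring | (570,286) |
| Coil | square | (576,348) |
| Former | round | (567,235) |
| Former | square | (499,291) |
| Nest | oblong | (247,255) |
| Nest | round | (306,258) |
| Nest | ring | (242,315) |
| Nest | square | (303,319) |

The side view agrees with this. Next I'll make metric orthophotos from both cameras.

```bash
cat > vis.py <<'E'
import cv2, numpy as np
def ortho(im,z,x0,x1,y0,y1,s=0.0005,key="pixels"):
    """world-plane view at height z; up=+x, left=+y; pixel (c,r) -> x=x1-r*s, y=y1-c*s"""
    xs=np.arange(x1,x0,-s); ys=np.arange(y1,y0,-s)
    X,Y=np.meshgrid(xs,ys,indexing="ij")
    P=np.stack([X,Y,np.full_like(X,z)],-1).reshape(-1,3)
    M=im["camera_from_world"]; rv=cv2.Rodrigues(M[:3,:3])[0]
    K=np.array([[im["fx"],0,im["cx"]],[0,im["fy"],im["cy"]],[0,0,1]])
    p=cv2.projectPoints(P,rv,M[:3,3],K,np.array(im["D"]))[0].reshape(*X.shape,2).astype(np.float32)
    return cv2.remap(im[key],p[...,0],p[...,1],cv2.INTER_CUBIC if key=="pixels" else cv2.INTER_NEAREST)
def cloud(im):
    h,w=im["depth"].shape; K=np.array([[im["fx"],0,im["cx"]],[0,im["fy"],im["cy"]],[0,0,1]])
    uv=np.stack(np.meshgrid(np.arange(w),np.arange(h)),-1).reshape(-1,1,2).astype(float)
    n=cv2.undistortPoints(uv,K,np.array(im["D"])).reshape(-1,2); d=im["depth"].reshape(-1,1)
    c=np.hstack([n*d,d]); T=np.linalg.inv(im["camera_from_world"])
    P=c@T[:3,:3].T+T[:3,3]; P[d[:,0]<=0]=np.nan
    return P.reshape(h,w,3)
E
python3 - <<'E'
import pickle,cv2,numpy as np
from vis import *
I={n:pickle.load(open(n+"0.pkl","rb")) for n in("top","side")}
def grid(o,x1,y1,s):
    o=np.ascontiguousarray(o[...,::-1]); k=o.shape
    for i in range(0,k[0],int(.05/s)): cv2.putText(o,f"{x1-i*s:.2f}",(0,i+4),0,.35,(255,255,255)); cv2.line(o,(0,i),(k[1],i),(90,90,90),1)
    for j in range(0,k[1],int(.05/s)): cv2.putText(o,f"{y1-j*s:.2f}",(j,10),0,.35,(255,255,255)); cv2.line(o,(j,0),(j,k[0]),(90,90,90),1)
    return o
s=.0005
for n in I:
    cv2.imwrite(f"pics/{n}_coil.png",grid(ortho(I[n],.046,.25,.55,-.40,-.0,s),.55,0.,s))
t=[grid(ortho(I[n],.016,.26,.56,.08,.40,.0008),.56,.40,.0008) for n in I]
cv2.imwrite("pics/tray.png",np.hstack(t))
rc={"round":(435,339),"oblong":(504,231),"ring":(570,286),"square":(576,348),"rf":(567,235),"sf":(499,291)}
for n in I:
    P=cloud(I[n]).reshape(-1,3); P=P[~np.isnan(P).any(1)]
    t=P[(P[:,0]>.2)&(P[:,0]<.6)&(P[:,1]>-.42)&(P[:,1]<0)]
    print(n,"bench z",np.median(t[:,2]))
    m=t[(t[:,2]>.02)]
    # cluster by grid raster
    g=np.zeros((400,450),np.uint8); ij=np.c_[(t[:,0]-.2)/.001,(-t[:,1])/.001].astype(int)
    hi=t[:,2]>.02; g[ij[hi,0],ij[hi,1]]=255; g=cv2.dilate(g,np.ones((5,5)))
    k,l=cv2.connectedComponents(g)
    for i in range(1,k):
        q=t[hi&(l[ij[:,0],ij[:,1]]==i)]
        if len(q)<20: continue
        zt=np.percentile(q[:,2],90); u=q[q[:,2]>zt-.006]
        b=cv2.minAreaRect((u[:,:2]*1000).astype(np.float32)); print(len(q),"ztop %.3f"%zt,np.round(b[0],1),np.round(b[1],1),round(b[2],1))
    for nm,(x,y) in {"ob":(.46,.28)}.items(): pass
    t=P[(P[:,0]>.25)&(P[:,0]<.56)&(P[:,1]>.1)&(P[:,1]<.4)]
    print("tray z hist",[(z,int(((t[:,2]>z/1000-.0015)&(t[:,2]<z/1000+.0015)).sum())) for z in range(0,36,3)])
E
```

```text
top bench z 0.0011953653697154287
277 ztop 0.050 [ 434.5 -298.4] [42.9 42.1] 67.9
256 ztop 0.050 [448.  -56.8] [44.9 45.1] 0.7
59 ztop 0.034 [525.2 -65.7] [19.4 19.1] 79.9
246 ztop 0.032 [ 542.  -290.5] [53.3 51.1] 22.0
86 ztop 0.050 [ 533.  -169.8] [21.6 21.7] 1.7
tray z hist [(0, 3656), (3, 2808), (6, 966), (9, 1287), (12, 1311), (15, 361), (18, 146), (21, 93), (24, 51), (27, 81), (30, 196), (33, 145)]
side bench z 0.0011683845233372847
440 ztop 0.048 [ 434.9 -299.5] [42.9 42. ] 69.8
330 ztop 0.049 [447.7 -56.3] [46.4 44.6] 81.0
75 ztop 0.033 [524.9 -66.3] [25.3 17.6] 77.8
389 ztop 0.031 [ 542.8 -291.2] [54.7 54.9] 12.4
148 ztop 0.049 [ 533.5 -169.4] [22.2 23.8] 9.6
tray z hist [(0, 1629), (3, 2302), (6, 641), (9, 590), (12, 926), (15, 376), (18, 173), (21, 145), (24, 99), (27, 74), (30, 144), (33, 135)]
```

View pics/top_coil.png

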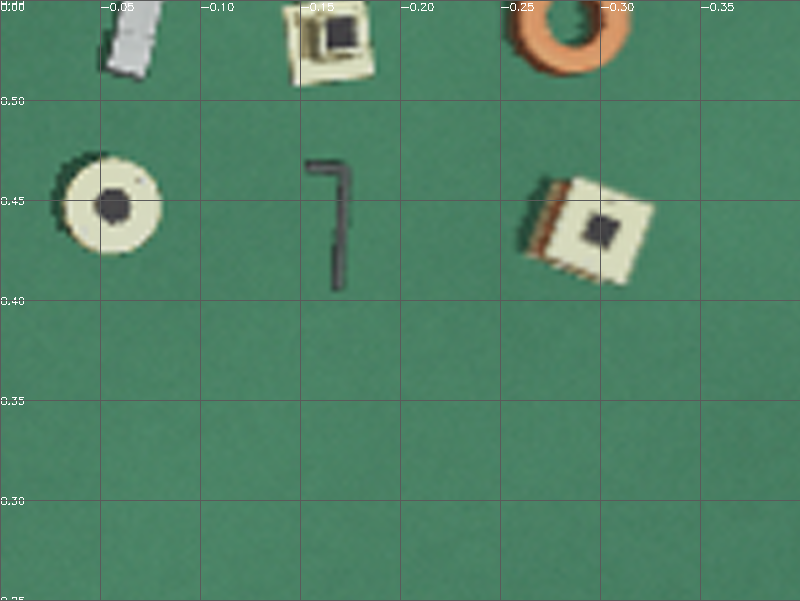

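View pics/side_coil.png

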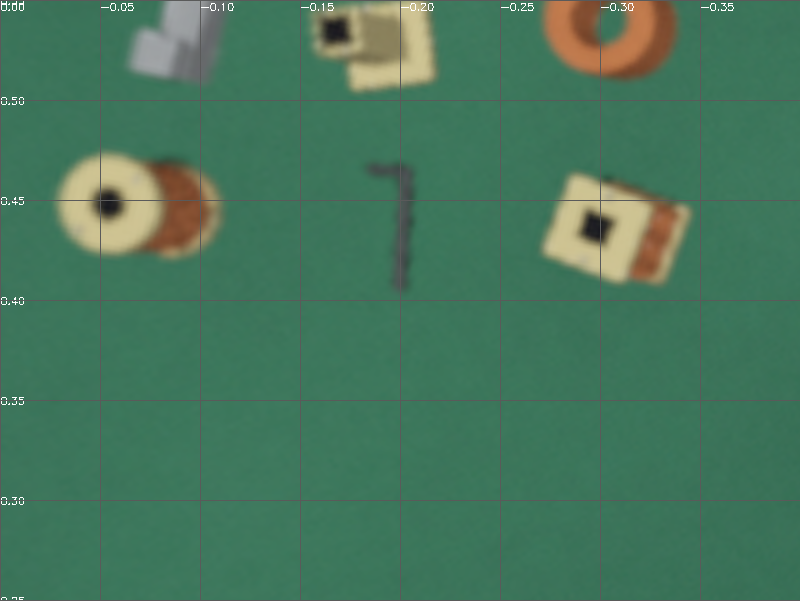

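View pics/tray.png

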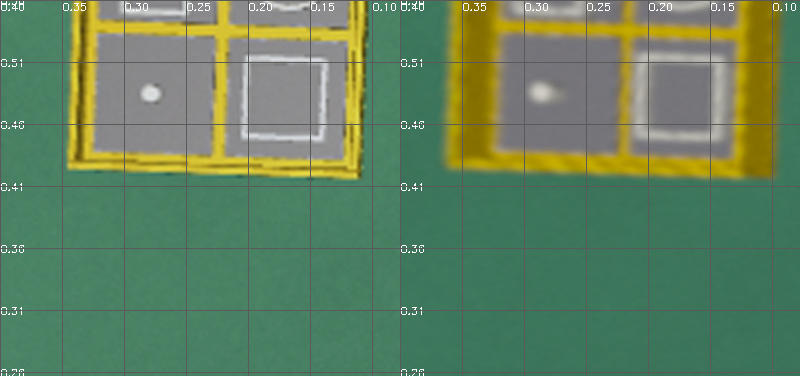

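The top view puts the round coil at about (0.448,-0.056) and the square coil at about (0.435,-0.300). The side view agrees to 2 mm. My window cut off the rest at x>0.55, so I'll extend it.

```bash
python3 - <<'E'
import pickle,cv2,numpy as np
from vis import *
I={n:pickle.load(open(n+"0.pkl","rb")) for n in("top","side")}
def grid(o,x1,y1,s):
    o=np.ascontiguousarray(o[...,::-1]); k=o.shape
    for i in range(0,k[0],int(.05/s+.5)): cv2.putText(o,f"{x1-i*s:.2f}",(0,i+4),0,.35,(255,255,255)); cv2.line(o,(0,i),(k[1],i),(90,90,90),1)
    for j in range(0,k[1],int(.05/s+.5)): cv2.putText(o,f"{y1-j*s:.2f}",(j,10),0,.35,(255,255,255)); cv2.line(o,(0+j,0),(j,k[0]),(90,90,90),1)
    return o
a=[grid(ortho(I[n],.046,.50,.65,-.35,-.0,.0005),.65,0.,.0005) for n in I]
cv2.imwrite("pics/coil2.png",np.vstack(a))
s=.0007
t=[grid(ortho(I[n],.012,.40,.70,.09,.37,s),.70,.37,s) for n in I]
cv2.imwrite("pics/tray2.png",np.hstack(t))
for n in I:
    P=cloud(I[n]).reshape(-1,3); P=P[~np.isnan(P).any(1)]
    t=P[(P[:,0]>.5)&(P[:,0]<.7)&(P[:,1]>-.42)&(P[:,1]<-.02)]
    print(n)
    g=np.zeros((220,450),np.uint8); ij=np.c_[(t[:,0]-.5)/.001,(-t[:,1])/.001].astype(int)
    hi=t[:,2]>.02; g[ij[hi,0],ij[hi,1]]=255; g=cv2.dilate(g,np.ones((5,5)))
    k,l=cv2.connectedComponents(g)
    for i in range(1,k):
        q=t[hi&(l[ij[:,0],ij[:,1]]==i)]
        if len(q)<20: continue
        zt=np.percentile(q[:,2],90); u=q[q[:,2]>zt-.006]
        b=cv2.minAreaRect((u[:,:2]*1000).astype(np.float32)); print(len(q),"ztop %.3f"%zt,np.round(b[0],1),np.round(b[1],1),round(b[2],1))
    f=lambda x,y,d=.008:np.round(np.median(P[(abs(P[:,0]-x)<d)&(abs(P[:,1]-y)<d),2])*1000,1)
    print("plates",f(.485,.17),f(.60,.17),f(.60,.28),f(.51,.30),"bench",f(.38,.23))
# white rims on top ortho at two heights, hsv mask
for n in I:
  o=ortho(I[n],.012,.40,.70,.09,.37,.0005); hsv=cv2.cvtColor(o,cv2.COLOR_RGB2HSV)
  m=((hsv[...,1]<40)&(hsv[...,2]>185)).astype(np.uint8)
  m=cv2.morphologyEx(m,cv2.MORPH_CLOSE,np.ones((7,7)))
  for c in cv2.findContours(m,cv2.RETR_EXTERNAL,cv2.CHAIN_APPROX_NONE)[0]:
    if cv2.contourArea(c)<200: continue
    b=cv2.minAreaRect(c); print(n,"x %.4f y %.4f"%(.70-b[0][1]*.0005,.37-b[0][0]*.0005),np.round(np.array(b[1])*.5,1),round(b[2],1))
E
```

```text
top
59 ztop 0.034 [525.2 -65.7] [19.4 19.1] 79.9
246 ztop 0.032 [ 542.  -290.5] [53.3 51.1] 22.0
86 ztop 0.050 [ 533.  -169.8] [21.6 21.7] 1.7
270 ztop 0.050 [ 636.9 -177.2] [29.8 62.4] 65.1
125 ztop 0.051 [634.8 -70. ] [28.9 29.7] 43.3
87 ztop 0.050 [ 636.8 -290. ] [24.5 21.9] 85.2
plates 10.3 10.9 11.0 10.7 bench 1.3
side
75 ztop 0.033 [524.9 -66.3] [25.3 17.6] 77.8
389 ztop 0.031 [ 542.8 -291.2] [54.7 54.9] 12.4
148 ztop 0.049 [ 533.5 -169.4] [22.2 23.8] 9.6
417 ztop 0.049 [ 636.8 -176.3] [34.2 62.1] 64.1
187 ztop 0.051 [634.3 -69.9] [32.1 27.7] 75.8
152 ztop 0.049 [ 636.2 -290.9] [23. 23.] 42.6
plates 10.9 12.0 11.8 12.6 bench 2.3
top x 0.4855 y 0.2807 [12.4 12.4] 45.0
top x 0.4819 y 0.1733 [67.1 67.2] 1.9
top x 0.5883 y 0.1695 [70.8 70.9] 24.4
top x 0.5927 y 0.2761 [54.5 87. ] 2.3
side x 0.4867 y 0.2920 [ 9.5 11. ] 90.0
```

View pics/coil2.png

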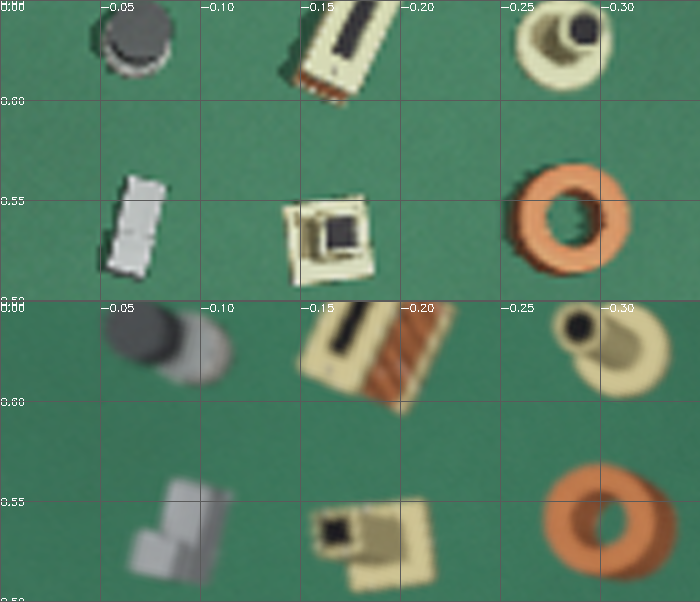

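View pics/tray2.png

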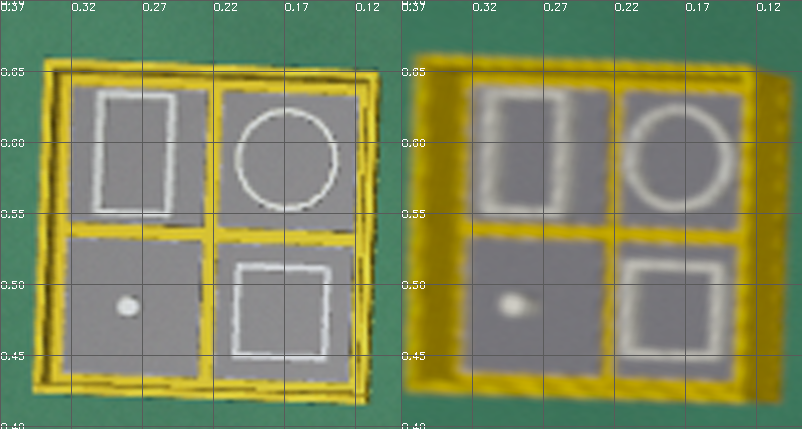

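The new views show:

| Item | Position | Note |
|---|---|---|
| Oblong coil | (0.637,-0.1765) | long axis about -26° |
| Ring | (0.542,-0.2905) | |
| Square coil | yaw about -19.5° | |
| Square nest | (0.482,0.173) | fitted |
| Round nest | (0.588,0.169) | fitted |
| Oblong nest | (0.591,0.275) | fitted |
| Ring nest | (0.4855,0.279) | fitted |

The tray yaw is -2° and the plate tops are at about 8 mm. The nest spacing matches 106 mm to within 1 mm. A glass dome stands near the start pose, so I'll check its extent, then pick up the round coil.

```bash
cat > mv.py <<'E'
from cell import r, optics
import numpy as np
from scipy.spatial.transform import Rotation as R
def quat(deg): return (R.from_euler("z",deg+180,degrees=True)*R.from_euler("x",180,degrees=True)).as_quat()
ZT=.17
NEST={"square":(.4818,.1738),"round":(.5878,.1701),"oblong":(.5915,.2760),"ring":(.4855,.2797)}
COIL={"round":(.4478,-.0557,-2,.036),"square":(.4355,-.2995,-19.5,.036),"oblong":(.637,-.1765,-26,.036),"ring":(.5423,-.2905,-2,.026)}
def pick(n,F=50):
    x,y,a,z=COIL[n]
    r.set_gripper(1.0)
    r.move_to([x,y,ZT],quat(a)); r.move_linear([x,y,z])
    print("down force",np.round(r.current_contact_force(),1))
    r.set_gripper(0.0,F)
    print(n,"opening mm",round(r.current_opening()*85,1),"finger",r.current_finger_force())
    r.move_linear([x,y,ZT]); print("lifted",round(r.current_opening()*85,1),np.round(r.current_contact_force(),2),r.current_t())
def place(n,dx=0,dy=0):
    z=COIL[n][3]+.008; x,y=NEST[n][0]+dx,NEST[n][1]+dy
    r.move_to([x,y,ZT],quat(-2)); r.sleep(.2); f0=r.current_contact_force()[2]
    zz=z+.006; r.move_linear([x,y,zz])
    while zz>z-.005:
        zz-=.001; r.move_linear([x,y,zz],vel=.02); r.sleep(.05)
        f=r.current_contact_force()[2]-f0
        if f>4: break
    print(n,"seated dz %.4f f %.1f"%(zz-z,f))
    r.set_gripper(min(1,r.current_opening()+.12)); r.sleep(.1); r.move_linear([x,y,ZT]); print("t",r.current_t())
E
python3 - <<'E'
import pickle
from vis import *
from mv import *
for n in("top","side"):
    P=cloud(pickle.load(open(n+"0.pkl","rb"))).reshape(-1,3); P=P[~np.isnan(P).any(1)]
    q=P[(P[:,0]>.05)&(P[:,0]<.5)&(P[:,1]>.38)&(P[:,1]<.75)&(P[:,2]>.05)]
    for x in np.arange(.05,.5,.05): 
        print(n,round(x,2),[ (round(y,2),round(float(w[:,2].max()),2)) for y in np.arange(.4,.75,.05) if len(w:=q[(abs(q[:,0]-x)<.025)&(abs(q[:,1]-y)<.025)])>3])
E
```

```text
top 0.05 []
top 0.1 []
top 0.15 [(np.float64(0.45), 0.35), (np.float64(0.5), 0.36)]
top 0.2 [(np.float64(0.4), 0.56), (np.float64(0.45), 0.48), (np.float64(0.5), 0.39), (np.float64(0.55), 0.27), (np.float64(0.6), 0.18), (np.float64(0.65), 0.14)]
top 0.25 [(np.float64(0.6), 0.19)]
top 0.3 [(np.float64(0.6), 0.19), (np.float64(0.65), 0.15)]
top 0.35 [(np.float64(0.65), 0.14)]
top 0.4 []
top 0.45 [(np.float64(0.55), 0.2), (np.float64(0.6), 0.21), (np.float64(0.65), 0.06)]
side 0.05 []
side 0.1 []
side 0.15 [(np.float64(0.45), 0.35), (np.float64(0.5), 0.39)]
side 0.2 [(np.float64(0.45), 0.38), (np.float64(0.5), 0.39), (np.float64(0.55), 0.34), (np.float64(0.6), 0.33), (np.float64(0.65), 0.22), (np.float64(0.7), 0.21)]
side 0.25 [(np.float64(0.5), 0.38), (np.float64(0.55), 0.34), (np.float64(0.6), 0.33), (np.float64(0.65), 0.23), (np.float64(0.7), 0.22)]
side 0.3 [(np.float64(0.6), 0.22), (np.float64(0.65), 0.23), (np.float64(0.7), 0.22)]
side 0.35 [(np.float64(0.65), 0.18)]
side 0.4 []
side 0.45 [(np.float64(0.55), 0.21), (np.float64(0.6), 0.21), (np.float64(0.65), 0.21), (np.float64(0.7), 0.21)]
```

The dome is at about (0.27,0.62) and 0.23 m tall, so I'll move up and inward first.

```bash
python3 - <<'E'
from mv import *
p=r.current_tool_pos(); r.move_linear([p[0],p[1]-.08,p[2]+.07])
pick("round"); place("round")
import cv2,pickle
from vis import ortho
a=[]
for n in("top","side"):
    im=optics.get_image(n); pickle.dump(im,open(n+"1.pkl","wb"))
    a.append(ortho(im,.054,.40,.70,.09,.37,.0007)[...,::-1])
cv2.imwrite("pics/p1.png",np.hstack(a))
E
```

```text
down force [-0.2 -0.5  0. ]
round opening mm 45.8 finger 49.43660259246826
lifted 45.6 [ 0.24  0.17 -1.29] 5.7917
round seated dz 0.0020 f 9.4
t 10.5167
```

View pics/p1.png

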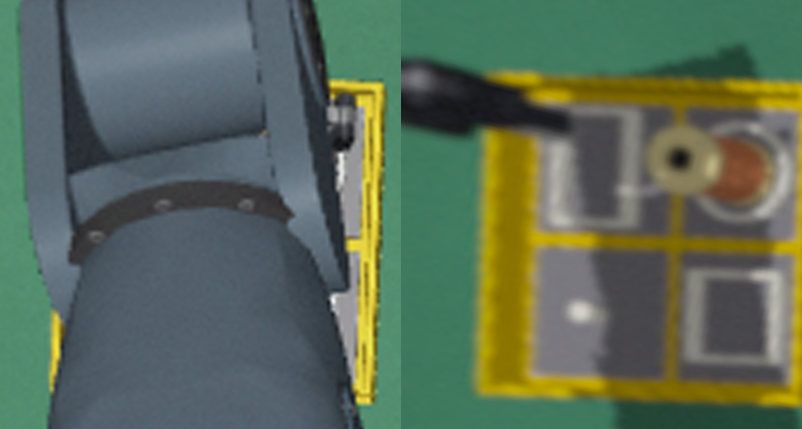

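The side view shows the round coil upright inside its rim, with its top at pixel (682,159). The arm blocks the top view, so I'll pick the square coil and look again from there.

```bash
python3 - <<'E'
from mv import *
pick("square")
import cv2,pickle
from vis import ortho
a=[]
im=optics.get_image("top"); pickle.dump(im,open("top2.pkl","wb"))
for z,h in((.054,1),(.017,0)): a.append(cv2.resize(ortho(im,z,.53,.65,.10,.24,.0005)[...,::-1],None,fx=1.4,fy=1.4))
cv2.imwrite("pics/p2.png",np.hstack(a))
o=ortho(im,.055,.53,.65,.10,.24,.0005); hsv=cv2.cvtColor(o,cv2.COLOR_RGB2HSV)
m=cv2.inRange(hsv,(15,25,150),(40,90,255)); m=cv2.morphologyEx(m,cv2.MORPH_OPEN,np.ones((9,9)))
c=max(cv2.findContours(m,cv2.RETR_EXTERNAL,cv2.CHAIN_APPROX_NONE)[0],key=cv2.contourArea); (u,v),rad=cv2.minEnclosingCircle(c)
print("round top",.65-v*.0005,.24-u*.0005,rad*.5)
E
```

```text
down force [-1.  -0.3  0.5]
square opening mm 40.8 finger 49.573731422424316
lifted 40.6 [-0.02 -0.38 -1.27] 15.3833
round top 0.58625 0.1681449966430664 26.035282135009766
```

View pics/p2.png

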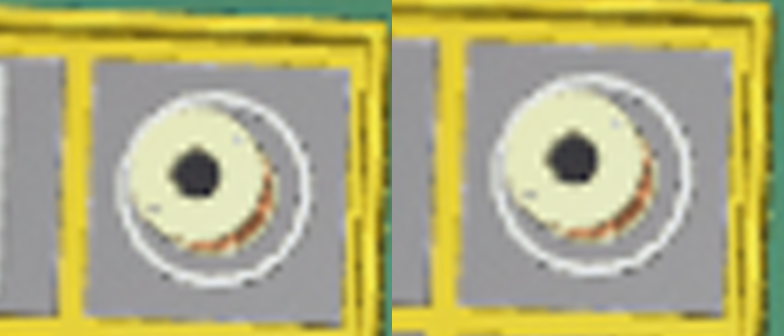

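Here the coil's top hole is at (196,174) at z=0.054, which gives (0.5878,0.1700). The rim centre is at (199,174) at z=0.017, which gives (0.5877,0.1688). The top camera therefore agrees with the robot to 1 mm, so I'll shift the remaining nests by -1 mm in y and go on.

```bash
sed -i 's/x,y=NEST\[n\]\[0\]+dx,NEST\[n\]\[1\]+dy/x,y=NEST[n][0]+dx,NEST[n][1]-.001+dy/' mv.py; python3 - <<'E'
from mv import *
place("square"); pick("oblong"); 
if 24<r.current_opening()*85<34: place("oblong")
pick("ring")
import cv2,pickle
from vis import ortho
im=optics.get_image("top"); pickle.dump(im,open("top3.pkl","wb"))
a=[cv2.resize(ortho(im,z,.42,.66,.10,.34,.0005)[...,::-1],(400,400)) for z in (.055,.017)]
cv2.imwrite("pics/p3.png",np.hstack(a))
E
```

```text
square seated dz 0.0020 f 12.2
t 20.8583
down force [ 0.7 -0.1  0.6]
oblong opening mm 29.2 finger 49.23867166042328
lifted 28.9 [-0.14  0.65 -2.02] 25.3667
oblong seated dz 0.0020 f 6.5
t 30.725
down force [-0.  -0.3  1. ]
ring opening mm 55.0 finger 51.28778574988246
lifted 54.9 [ 1.27  0.37 -1.56] 35.9083
```

View pics/p3.png

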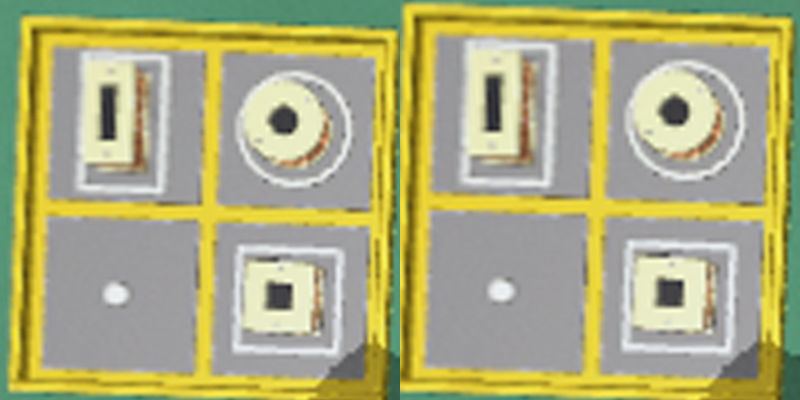

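Scale here is 0.6 mm/px. The square coil is at (280,296) and centred in its rim to 1 mm. The oblong sits about 1-2 mm toward +x of its rim centre. The post is at (101,291), so the ring goes to (0.4855,0.2787). I'll place it, move the arm clear and measure everything.

```bash
python3 - <<'E'
from mv import *
place("ring"); r.move_to([.42,-.15,.30],quat(-10))
import cv2,pickle
from vis import ortho
I={n:optics.get_image(n) for n in("top","side")}; pickle.dump(I,open("I4.pkl","wb"))
im=I["top"]; s=.0005; o=ortho(im,.055,.42,.66,.10,.34,s); hsv=cv2.cvtColor(o,cv2.COLOR_RGB2HSV)
m=cv2.morphologyEx(cv2.inRange(hsv,(15,18,170),(40,85,255)),cv2.MORPH_OPEN,np.ones((11,11)))
for c in cv2.findContours(m,cv2.RETR_EXTERNAL,cv2.CHAIN_APPROX_NONE)[0]:
    if cv2.contourArea(c)<2000: continue
    b=cv2.minAreaRect(c); print("x %.4f y %.4f"%(.66-b[0][1]*s,.34-b[0][0]*s),np.round(np.array(b[1])*.5,1),round(b[2],1))
a=[cv2.resize(ortho(I[n],z,.42,.66,.10,.34,s)[...,::-1],(400,400)) for n,z in (("top",.036),("side",.036))]
cv2.imwrite("pics/p4.png",np.hstack(a))
cv2.imwrite("pics/p4b.png",cv2.resize(I["side"]["pixels"][...,::-1],(800,600)))
E
```

```text
ring seated dz 0.0030 f 7.6
t 41.5333
x 0.4815 y 0.1731 [43.3 42.6] 1.3
x 0.5873 y 0.1703 [47.8 48.4] 40.6
x 0.5930 y 0.2748 [62.  31.5] 90.0
```

View pics/p4.png

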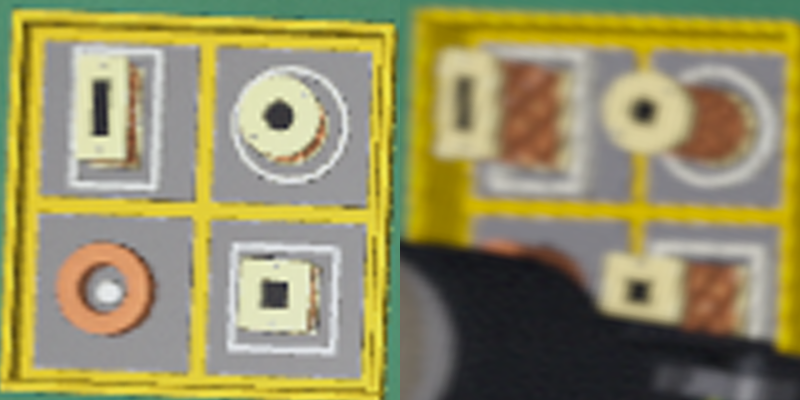

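View pics/p4b.png

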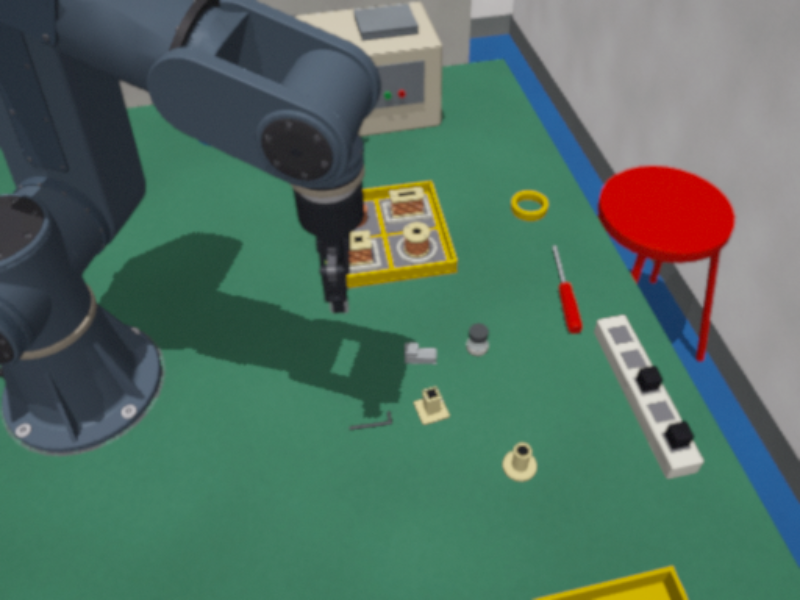

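The four coils stand in their nests, each within about 2 mm of centre. The post shows inside the ring's bore at (107,290), and both formers are untouched. I'm handing it in.

```bash
python3 -c "
from cell import r
print(r.current_t(),r.hand_in())"
```

```text
the job is handed in; nothing more can be done
43.2917 None
```

I've handed the job in at about 43 s of the 120 s allowed: all four coils stand in their matching nests, each within about 2 mm of centre by the camera, and the two bare formers were left where they were.

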